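Bring the salt pot round to the arrow

TASK

The cook needs the salt, which is the pot with the blue lid: gently turn the seasoning carousel until that pot stands at the yellow arrow on its foot, by pushing sideways on one of the bare spokes with a fingertip. Do not touch, lift or unseat any of the pots, do not send the carousel spinning, and leave the bowl, canister and spatula alone.

Things in the scene. Friction and masses are not known exactly. Their poses are not given: they have to be found in the camera images.
- foot: Fixed steel foot of the carousel, a low disc 150 mm across, 10 mm high at its rim, with its origin on the counter under the turning axis. A flat yellow arrow, 24 mm wide with a 60 mm wide head, lies on the counter along the foot's +x axis from the disc out to 215 mm from the axis. Its place and angle on the counter vary from run to run, but it is fixed there.
- arrow_spot (a point): The place where the blue-lidded pot belongs: above the arrow, on the foot's +x axis, 125 mm from the turning axis, 30 mm above the counter.
- hub (a point): Top centre of the black hub (44 mm across) on the vertical turning axis, 64 mm above the counter. Three bare aluminium spokes run out level from it, 120 degrees apart, each to the middle of an aluminium cup. The cups are 72 mm across outside, their centres 125 mm from the axis, rims 52 mm above the counter; the whole carousel is 322 mm across.
- spoke_mid (a point): Middle of one of the three spokes (any of them may be pushed), 55 mm from the axis, 43 mm above the counter; turns with it. A spoke is 14 mm wide and 26 mm tall, 30 to 56 mm above the counter, and bare from 22 to 89 mm from the axis. Between two spokes a fingertip has room down to 30 mm above the counter (the foot below is 10 to 16 mm high).
- carousel (a joint): Turn of the carousel in rad since the start, growing anticlockwise seen from above (0 at the start, wherever the spokes then point). It turns freely either way, more than one full turn, against a small friction of about 0.12 N m (some 2 N at the middle of a spoke), and stays where it is left without coasting.
- blue_pot: The salt: loose white pot with a blue lid, 60 mm across, 48 mm tall, origin at the centre of its underside. It stands with 3 mm play in one of the three cups, over the end of a spoke, its underside 31 mm and its top 79 mm above the counter. Which cup it stands in varies.
- red_pot: Same pot with a red lid, in another cup; origin at the centre of its underside.
- green_pot: Same pot with a green lid, in the remaining cup; origin at the centre of its underside.
- bowl: Loose glass mixing bowl, 180 mm across, 85 mm tall, origin at the centre of its underside. To be left alone.
- canister: Loose blue canister with white cap, 72 mm across, 150 mm tall, origin at the centre of its underside. To be left alone.
- spatula: Loose spatula 260 mm long lying on the counter along its x axis, origin at about its middle, on the counter. To be left alone.
Not all that is in view belongs to the job. Leave any brown look-alike of the red_pot alone. Leave any brown look-alike of the blue_pot alone.

How it is judged:
On the way, in this order (a step that is already met when the one before it is completed fails the run):
1. the carousel has been pushed by a finger (contact force between the fingers and carousel above 0.3 N).
2. the blue-lidded pot stands at the arrow (within 15 mm) and the carousel is still (horizontal distance between blue_pot and arrow_spot below 0.015 m and velocity of joint carousel between -0.05 and 0.05 rad/s), for 0.3 s.
At the end, for the whole second after the job is handed in: The blue-lidded pot's centre is within 15 mm (horizontally) of its place at the arrow, the carousel is at rest, all three pots sit upright and fully down in cups, and the bowl, canister and spatula are within 20 mm of where they stood (horizontal distance between blue_pot and arrow_spot below 0.015 m and velocity of joint carousel between -0.03 and 0.03 rad/s and height (world z) of blue_pot between 0.026 and 0.036 m and angle between each of blue_pot, red_pot, green_pot's own z axis and vertical below 0.12 rad and height (world z) of red_pot between 0.026 and 0.036 m and height (world z) of green_pot between 0.026 and 0.036 m and distance of each of bowl, canister, spatula from where it was at the start of the episode below 0.02 m); the robot touches nothing.
It fails at once if a pot is pushed or gripped by the fingers or hand (over 1.5 N) (contact force between any of the fingers, the arm and blue_pot above 1.5 N or contact force between any of the fingers, the arm and red_pot above 1.5 N or contact force between any of the fingers, the arm and green_pot above 1.5 N).
It fails at once if a pot is lifted or unseated (raised over 10 mm, or tipped) (height (world z) of any of blue_pot, red_pot, green_pot above 0.041 m or angle between any of blue_pot, red_pot, green_pot's own z axis and vertical above 0.3 rad).
It fails at once if the carousel is spun (over 3 rad/s) (velocity of joint carousel above 3 rad/s or velocity of joint carousel below -3 rad/s).
It fails at once if the bowl, canister or spatula is disturbed (moved over 20 mm) (distance of any of bowl, canister, spatula from where it was at the start of the episode above 0.02 m).
It also fails if it takes over 48 s, if anything falls off the work surface, if the arm or the gripper's body presses on something with over 40 N, if the wrist force passes 120 N, or if a joint passes its speed limit or range.

ROBOT

A 6-joint arm with a two-finger parallel gripper is mounted at the origin on the work surface. World frame = base frame: x ahead of the robot, y to its left, z up, the work surface at z = 0. Lengths are in m, angles in rad, forces in N, time in s.
With the tool pointing down it reaches from about 0.375 to 0.925 m from the base axis. Payload 5.7 kg.
Tool frame: the origin (TCP) lies between the finger pads; the fingertips stand manip.nose_length ahead of it and the grasp point (between the pads) lies 11 mm behind it (manip.nose_length is the distance from the TCP to the fingertips, in m); z points along the fingers, x is the direction in which the jaws open and shut, and the axes are right-handed (so a half turn about z gives the same grasp; the last joint's range is limited). The gripper opens to 88 mm and grips with 3 to 60 N. Pads are 20 mm wide; open, the fingers measure 115 mm over their backs; the gripper's body (75 mm by 178 mm) begins 61 mm behind the grasp point.
Start: joints at [-1.245, 0.359, 1.51, -0, 1.272, -0.115], TCP at [0.256, -0.543, 0.231] pointing down, gripper open.
Joint ranges: [-2.97, 2.97], [-1.01, 2.36], [0.21, 2.38], [-0.96, 4.11], [0.2, 2.71], [-2.98, 2.98]. Speed limits (rad/s): [2.39, 2.39, 3.14, 3.14, 3.14, 3.14].

INTERFACE

Orientations are given as a unit quaternion [x, y, z, w].
In Python, from workcell import manip gives the robot as it stands.
- The arm moves only by the tool apply_moves, never from a script. Its argument "targets" is a list of rows, each a list of 7 numbers: the shift along the tool's x, y, z in cm, then the turn, a rotation vector about the tool's x, y, z in degrees, then the closure, from -1 (fully open) to 1 (shut). In form: [[x, y, z, rx, ry, rz, gripper], ...]. A call has 1 to 12 rows; each row is the pose to reach, as a shift and turn from the pose commanded when the call began, along the tool's axes at that moment; what a row does not reach only later rows make up. A row lasts 1/12 s, in which the tool goes at most 41.7 mm and 7.16 degrees, less where a joint would pass 70% of its speed; a pose out of reach is approached as far as the arm can. A call with a gripper value outside its range is refused whole. The fingers move at their own pace and stop on an object; the grip force is fixed at half the most. Time passes only in rows, so rows that repeat a pose let the fingers close. It gives the time, the measured TCP pose, the force and the opening at its end, in the units of the state.
- manip.observe(): the state, without advancing time (a new reading comes with each control period).
- manip.grab_frame(name): name is "scene" or "top" or "wrist"; returns a dict with "frame" (400x640x3 uint8, red, green, blue), "depth" (400x640 float32, m along the optical axis (not along the pixel's ray), 0 where there is no reading), "K" (3x3 intrinsics, pixels), "pose" (4x4, takes a point from camera to world coordinates); the wrist camera has in their place "T_tool_cam" (4x4, takes a point from camera to tool coordinates, whose origin is the TCP and whose axes are the tool frame's). Camera axes: x right, y up, looking along -z (the intrinsics and any distortion apply to the point x, -y, -z); pixel columns grow to the right and rows downward; lengths in m; the calibration is good to about 2 mm. The wrist camera is an equidistant fisheye: a pixel r from the principal point sees the ray r / f radians off the axis. A picture is of the moment at which its call begins: read the wrist's pose just before it.
- manip.sign_off(): hands the job in, once; it reports no verdict.
The state is a dict: "time_s": time; "joint_positions": joint angles; "joint_vel": joint speeds; "joint_efforts": joint torques, N m; "tool_pos": TCP position; "tcp_rot": TCP orientation; "force": force on the tool from outside, world axes, zero at the start; "wrist_torque": the same for the moment, N m; "grip_width": finger opening in m.
Only numpy, scipy, OpenCV 4.12 (cv2) and the standard library are available. Lean on these libraries where they do the work, as an engineer would, in place of code of your own. Each camera call takes 0.05 s, during which the arm holds its last target. There are 200 camera calls.

## Working session

There is one attempt and no reset: what is moved stays moved. The work goes in short steps, Python scripts to look and compute and a tool call to move; the robot and the scene stay as the last step left them, time stands still between calls to the robot, and variables do not carry over. Pictures are saved under pics/ and viewed, about 8 in all and at most 12, crops included, and the job is handed in when it is done.

Besides the shell and the picture viewer there is one more tool, called after "Request:" as name(argument=value, ...) on one line, values as JSON. apply_moves: Moves the arm, as the interface text tells. Its arguments: {"type":"object","properties":{"targets":{"type":"array"}},"required":["targets"]}

```bash
mkdir -p pics; cat > h.py <<'E'
import numpy as np, cv2
from workcell import manip
def grab(n,name):
    g=manip.grab_frame(n); cv2.imwrite(f'pics/{name}.png',g['frame'][...,::-1]); np.savez(f'pics/{name}.npz',**g); return g
def ray(g,u,v,z):
    K=g['K'];T=g['pose'];d=np.array([(u-K[0,2])/K[0,0],-(v-K[1,2])/K[1,1],-1.])
    d=T[:3,:3]@d;o=T[:3,3];return o+d*(z-o[2])/d[2]
E
python3 - <<'E'
from h import *
s=manip.observe();print(s['time_s'],s['tool_pos'],s['tcp_rot'],s['grip_width'],manip.nose_length)
g=grab('top','top1');print(g['K'],g['pose'],[k for k in g])
g=grab('scene','scene1')
E
```

```text
0.0 [ 0.25578418 -0.54203497  0.2298266 ] [ 8.44583681e-01 -5.35422835e-01 -6.88363649e-04 -5.64981214e-04] 0.08754084507329504 0.008
[[518.0109941    0.         306.47450751]
 [  0.         518.0109941  207.43276065]
 [  0.           0.           1.        ]] [[-0.00998372  0.99854774 -0.05294092  0.45152832]
 [-0.99994191 -0.01018475 -0.00352894  0.04304754]
 [-0.00406301  0.05290262  0.99859141  1.38041983]
 [ 0.          0.          0.          1.        ]] ['frame', 'depth', 'K', 'pose']
```

View pics/top1.png

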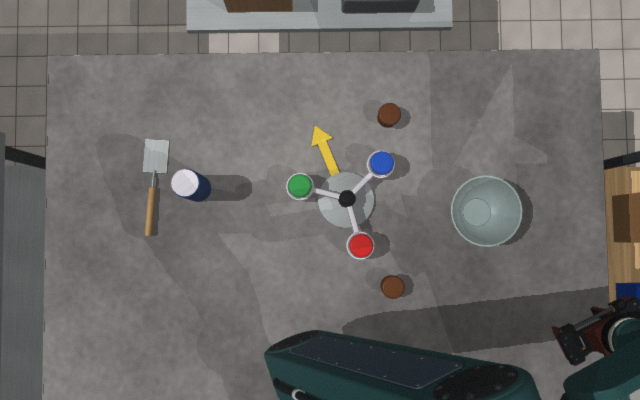

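View pics/scene1.png

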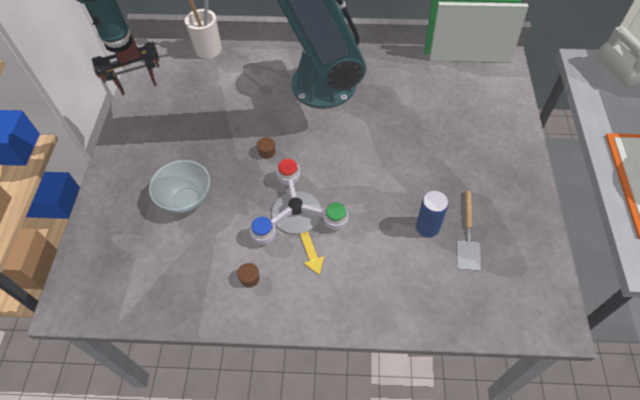

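The top view shows the hub at (347,198), blue lid (381,163), red (361,245), green (299,186), and the arrow tip at about (319,127). Things that could be mistaken for the salt are the blue/white canister (190,185), the brown pots (389,115) and (392,287), and the red and green pots. By its blue lid at a spoke end, the salt is the one at (381,163).

```bash
python3 - <<'E'
from h import *
g=dict(np.load('pics/top1.npz')); f=g['frame']; hsv=cv2.cvtColor(f,cv2.COLOR_RGB2HSV)
def cen(lo,hi,box):
    m=cv2.inRange(hsv,lo,hi);k=np.zeros_like(m);x0,y0,x1,y1=box;k[y0:y1,x0:x1]=m[y0:y1,x0:x1]
    n,l,st,c=cv2.connectedComponentsWithStats(k);i=1+np.argmax(st[1:,4]);return c[i],st[i,4],l==i
P={}
for n,lo,hi,box,z in [('blue',(105,120,60),(130,255,255),(270,100,420,280),.079),('red',(0,150,80),(8,255,255),(270,100,420,280),.079),('green',(50,100,50),(85,255,255),(270,100,420,280),.079),('hub',(0,0,0),(180,255,50),(330,180,365,215),.064)]:
    c,a,_=cen(lo,hi,box);P[n]=ray(g,*c,z)[:2];print(n,c,a,P[n])
c,a,m=cen((20,120,100),(35,255,255),(270,100,420,280))
pts=np.array([ray(g,u,v,0)[:2] for v,u in np.argwhere(m)])
h=np.mean([P['blue'],P['red'],P['green']],0);print('pot mean',h)
w,V=np.linalg.eigh(np.cov(pts.T));d=V[:,1];d*=np.sign(d@(pts.mean(0)-h))
A=lambda v:np.degrees(np.arctan2(v[1],v[0]))
print('arrow axis',A(d),'centroid dir',A(pts.mean(0)-h),'maxr',np.max(np.linalg.norm(pts-h,axis=1)))
for n in('blue','red','green'):print(n,A(P[n]-h),np.linalg.norm(P[n]-h))
# clutter
for n,u,v,z in [('brown1',389,115,.05),('brown2',392,287,.05),('bowl',486,211,.08),('can',186,184,.15)]:print(n,ray(g,u,v,z)[:2])
cv2.imwrite('pics/crop1.png',cv2.resize(f[100:280,270:420,::-1],None,fx=3,fy=3,interpolation=cv2.INTER_CUBIC))
E
```

```text
blue [381.47129187 162.59808612] 418 [ 0.63199633 -0.14291758]
red [360.76829268 245.17804878] 410 [ 0.42445135 -0.08741585]
green [299.39   185.4375] 400 [0.57624648 0.06495632]
hub [346.67005076 198.2893401 ] 197 [ 0.54359    -0.05488495]
pot mean [ 0.54423139 -0.0551257 ]
arrow axis 21.736116375200965 centroid dir 21.20457692709313 maxr 0.2153510898272343
blue -45.00878865589878 0.12413742164012725
red -164.9129255465256 0.12405608015619551
green 75.07160422526562 0.12427653991650538
brown1 [ 0.76004561 -0.16877601]
brown2 [ 0.31670742 -0.1682594 ]
bowl [ 0.50691189 -0.40276631]
can [0.57569267 0.3343492 ]
```

View pics/crop1.png

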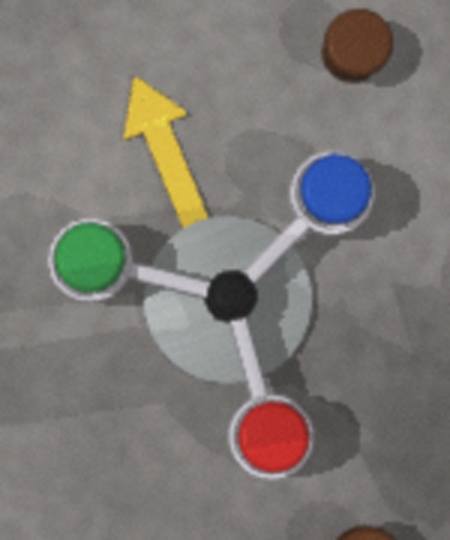

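The crop confirms the blue lid sits at the end of a spoke, at −45° about the hub. The arrow is at +21.5°, so the carousel must turn about +66.5° anticlockwise. I'll push the blue spoke from its clockwise side with the fingers closed.

```bash
cat >> h.py <<'E'
from scipy.spatial.transform import Rotation as R
C=np.array([.544,-.055])
def goal(th,r,d,z):
    t=np.radians(th);u=np.array([np.cos(t),np.sin(t)]);n=np.array([-u[1],u[0]])
    return np.r_[C+r*u-d*n,z]
def rel(th,r,d,z):
    s=manip.observe();Q=R.from_quat(s['tcp_rot']);t=np.radians(th)
    x=np.array([np.cos(t),np.sin(t),0]);zz=np.array([0,0,-1.])
    G=R.from_matrix(np.c_[x,np.cross(zz,x),zz])
    print(th,np.round(Q.inv().apply(goal(th,r,d,z)-s['tool_pos'])*100,2),np.round((Q.inv()*G).as_rotvec(degrees=True),2))
E
python3 - <<'E'
from h import *
rel(-45,.055,.035,.23)
E
```

```text
-45 [-2.540e+01 -4.541e+01  4.000e-02] [ -0.03   0.09 -19.75]
```

Request:
apply_moves(targets=[[-1, -2, 0, 0, 0, -1, 1], [-3, -5, 0, 0, 0, -3, 1], [-5, -8.5, 0, 0, 0, -5, 1], [-7, -12, 0, 0, 0, -7, 1], [-9, -15.5, 0, 0, 0, -9, 1], [-11, -19, 0, 0, 0, -11, 1], [-13, -22.5, 0, 0, 0, -13, 1], [-15, -26, 0, 0, 0, -15, 1], [-17, -29.5, 0, 0, 0, -17, 1], [-19, -33, 0, 0, 0, -19, 1], [-21, -36.5, 0, 0, 0, -19.75, 1], [-22.5, -40, 0, 0, 0, -19.75, 1]])

```text
time_s: 1.1
tool_pos: [0.5218, -0.1659, 0.2304]
tcp_rot: [0.924, -0.382, -0.001, -0.0]
force: [0.5, -0.3, -0.8]
grip_width: 0.011
```

```bash
python3 - <<'E'
from h import *
rel(-45,.055,.035,.13);s=manip.observe();print(s['tool_pos'],s['grip_width'],s['force'],s['time_s'])
E
```

```text
-45 [-0.75 -5.91 10.04] [0.01 0.08 0.07]
[ 0.52178951 -0.16588172  0.23038468] 0.010991935101715644 [ 0.46299615 -0.28542709 -0.84275205] 1.1
```

Request:
apply_moves(targets=[[-0.3, -3, 2, 0, 0, 0, 1], [-0.7, -5.9, 5, 0, 0, 0, 1], [-0.7, -5.9, 8, 0, 0, 0, 1], [-0.7, -5.9, 10, 0, 0, 0, 1], [-0.7, -5.9, 10, 0, 0, 0, 1], [-0.7, -5.9, 10, 0, 0, 0, 1]])

```text
time_s: 1.6
tool_pos: [0.5574, -0.1213, 0.1296]
tcp_rot: [0.924, -0.383, -0.002, 0.0]
force: [-0.6, 0.0, -0.9]
grip_width: 0.0005
```

```bash
python3 - <<'E'
from h import *
s=manip.observe();print(s['tool_pos'],s['grip_width'],s['force'],s['time_s'])
rel(-45,.055,.035,.045)
g=grab('wrist','w1')
E
```

```text
[ 0.55740166 -0.12129788  0.12961925] 0.0005124114303295547 [-0.57425723  0.02065425 -0.94841562] 1.6
-45 [-0.11 -0.25  8.46] [0.08 0.18 0.02]
```

View pics/w1.png

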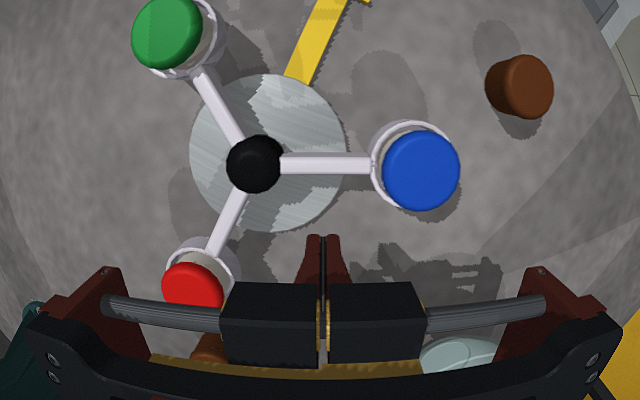

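The wrist view shows the closed fingertips at (320,240), in the gap clockwise of the blue spoke (row 163, from the hub at (253,163) to the blue pot at (421,170)). Nothing lies under the fingers, so I'll go down.

Request:
apply_moves(targets=[[0, -0.1, 2, 0, 0, 0, 1], [0, -0.1, 4, 0, 0, 0, 1], [0, -0.1, 6, 0, 0, 0, 1], [0, -0.1, 7.5, 0, 0, 0, 1], [0, -0.1, 8.3, 0, 0, 0, 1], [0, -0.1, 8.3, 0, 0, 0, 1]])

```text
time_s: 2.15
tool_pos: [0.5592, -0.1216, 0.0477]
tcp_rot: [0.924, -0.383, -0.0, -0.0]
force: [0.1, 0.0, 0.3]
grip_width: 0.0003
```

```bash
python3 - <<'E'
from h import *
s=manip.observe();print(s['tool_pos'],s['force'],s['time_s'])
for th,d in [(-45,.024),(-45,.017),(-42,.017),(-38,.017),(-33,.017),(-28,.017),(-23,.017),(-18,.017),(-13,.017),(-8,.017),(-4,.017),(0,.017)]:rel(th,.055,d,.046)
E
```

```text
[ 0.55916507 -0.12155855  0.04765894] [0.08557894 0.03072028 0.25435494] 2.15
-45 [-0.28 -1.23  0.17] [ 0.    0.02 -0.04]
-45 [-0.28 -1.93  0.17] [ 0.    0.02 -0.04]
-42 [-0.2  -2.22  0.17] [ 0.    0.02 -3.04]
-38 [-0.11 -2.62  0.17] [ 0.    0.02 -7.04]
-33 [-0.05 -3.11  0.17] [  0.     0.02 -12.04]
-28 [-0.02 -3.62  0.17] [  0.     0.02 -17.04]
-23 [-0.05 -4.12  0.17] [-0.000e+00  2.000e-02 -2.204e+01]
-18 [-0.11 -4.62  0.17] [-0.000e+00  2.000e-02 -2.704e+01]
-13 [-0.22 -5.11  0.17] [-0.000e+00  2.000e-02 -3.204e+01]
-8 [-0.37 -5.59  0.17] [-0.000e+00  2.000e-02 -3.704e+01]
-4 [-0.52 -5.96  0.17] [-0.000e+00  2.000e-02 -4.104e+01]
0 [-0.69 -6.32  0.17] [-0.000e+00  2.000e-02 -4.504e+01]
```

Request:
apply_moves(targets=[[-0.2, -0.7, 0.1, 0, 0, 0, 1], [-0.3, -1.3, 0.1, 0, 0, 0, 1], [-0.3, -1.6, 0.1, 0, 0, 0, 1], [-0.3, -1.9, 0.1, 0, 0, 0, 1], [-0.25, -2.1, 0.1, 0, 0, -1.5, 1], [-0.2, -2.2, 0.1, 0, 0, -3, 1], [-0.1, -2.6, 0.1, 0, 0, -7, 1], [-0.05, -3.1, 0.1, 0, 0, -12, 1], [0, -3.6, 0.1, 0, 0, -17, 1], [-0.05, -4.1, 0.1, 0, 0, -22, 1], [-0.1, -4.6, 0.1, 0, 0, -27, 1], [-0.1, -4.6, 0.1, 0, 0, -27, 1]])

```text
time_s: 3.15
tool_pos: [0.5918, -0.0872, 0.0469]
tcp_rot: [0.988, -0.154, 0.0, -0.0]
force: [0.2, 0.6, 0.1]
grip_width: 0.0004
```

```bash
cat >> h.py <<'E'
def angs(name):
    g=grab('top',name);hsv=cv2.cvtColor(g['frame'],cv2.COLOR_RGB2HSV)
    for n,lo,hi in [('blue',(105,120,60),(130,255,255)),('red',(0,150,80),(8,255,255)),('green',(50,100,50),(85,255,255))]:
        m=cv2.inRange(hsv,lo,hi);k=np.zeros_like(m);k[100:280,270:420]=m[100:280,270:420]
        _,_,st,c=cv2.connectedComponentsWithStats(k)
        if len(st)<2: print(n,'unseen');continue
        i=1+np.argmax(st[1:,4]);p=ray(g,*c[i],.079)[:2]-C;print(n,st[i,4],'ang',np.degrees(np.arctan2(p[1],p[0])),'r',np.linalg.norm(p))
E
python3 - <<'E'
from h import *
s=manip.observe();print(s['tool_pos'],s['force'],s['time_s'])
angs('top2')
for th in (-15,-10,-5,0,5,9,12,15,17):rel(th,.055,.017,.046)
E
```

```text
[ 0.59175859 -0.08721346  0.04693365] [0.20359338 0.64027874 0.07050484] 3.15
blue unseen
red 34 ang -122.5975735382643 r 0.10977240783347349
green 407 ang 108.36205109699317 r 0.1238627315525521
-15 [ 0.05 -0.2   0.09] [-0.03 -0.04 -3.01]
-10 [ 0.16 -0.69  0.09] [-0.03 -0.04 -8.01]
-5 [ 0.21 -1.19  0.09] [ -0.03  -0.04 -13.01]
0 [ 0.23 -1.69  0.09] [ -0.03  -0.04 -18.01]
5 [ 0.2  -2.19  0.09] [ -0.03  -0.04 -23.01]
9 [ 0.15 -2.59  0.09] [ -0.03  -0.05 -27.01]
12 [ 0.09 -2.89  0.09] [-2.000e-02 -5.000e-02 -3.001e+01]
15 [ 0.01 -3.18  0.09] [-2.000e-02 -5.000e-02 -3.301e+01]
17 [-0.05 -3.37  0.09] [-2.000e-02 -5.000e-02 -3.501e+01]
```

View pics/top2.png

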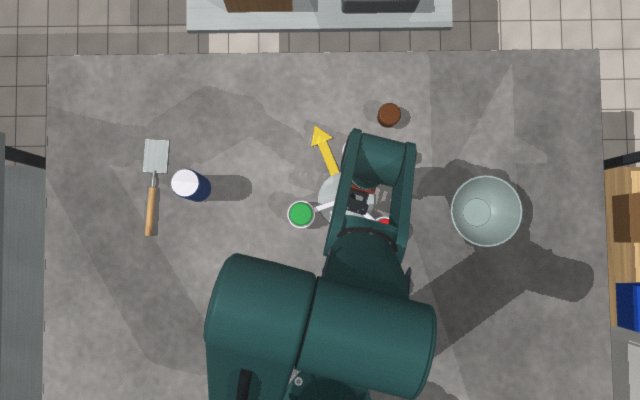

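The view shows the arm covering blue. Green at (301,214) reads 108.4°, so the carousel has turned 33.3° and about 33° remain. The carousel runs about 6° ahead of my finger angle, so I'll stop short at finger angle 11° and check.

Request:
apply_moves(targets=[[0.05, -0.2, 0.1, 0, 0, -3, 1], [0.15, -0.7, 0.1, 0, 0, -8, 1], [0.2, -1.2, 0.1, 0, 0, -13, 1], [0.2, -1.7, 0.1, 0, 0, -18, 1], [0.2, -2.1, 0.1, 0, 0, -22, 1], [0.15, -2.4, 0.1, 0, 0, -25, 1], [0.15, -2.6, 0.1, 0, 0, -27, 1], [0.1, -2.7, 0.1, 0, 0, -28, 1], [0.1, -2.7, 0.1, 0, 0, -28, 1]])

```text
time_s: 3.95
tool_pos: [0.6003, -0.0624, 0.0456]
tcp_rot: [0.996, 0.087, 0.0, -0.0]
force: [1.0, -1.2, -1.2]
grip_width: 0.0004
```

```bash
python3 - <<'E'
from h import *
s=manip.observe();print(s['tool_pos'],s['force'],s['time_s'])
angs('top3')
for th in (10,11,12,13,14,15,16,17):rel(th,.055,.017,.046)
E
```

```text
[ 0.60034692 -0.06244653  0.04562963] [ 1.02319411 -1.23235204 -1.22398302] 3.95
blue 89 ang 21.22692054438781 r 0.1339768799435593
red 166 ang -105.0440789932932 r 0.13889215406320454
green 312 ang 131.37486167699248 r 0.12738147106695238
10 [ 0.08 -0.01 -0.03] [-0.01 -0.01 -0.1 ]
11 [ 0.11 -0.11 -0.03] [-0.01 -0.01 -1.1 ]
12 [ 0.13 -0.21 -0.03] [-0.01 -0.01 -2.1 ]
13 [ 0.16 -0.3  -0.03] [-0.01 -0.01 -3.1 ]
14 [ 0.18 -0.4  -0.03] [-0.01 -0.01 -4.1 ]
15 [ 0.2  -0.5  -0.03] [-0.01 -0.01 -5.1 ]
16 [ 0.22 -0.6  -0.03] [-0.01 -0.01 -6.1 ]
17 [ 0.24 -0.7  -0.03] [-0.01 -0.01 -7.1 ]
```

The lids are partly hidden from above, so I'll check with the scene camera.

```bash
cat >> h.py <<'E'
def angs2(name,new=True):
    g=grab('scene',name) if new else dict(np.load(f'pics/{name}.npz'))
    hsv=cv2.cvtColor(g['frame'],cv2.COLOR_RGB2HSV)
    for n,lo,hi in [('blue',(105,120,60),(130,255,255)),('red',(0,150,80),(8,255,255)),('green',(50,100,50),(85,255,255))]:
        m=cv2.inRange(hsv,lo,hi);k=np.zeros_like(m);k[140:270,220:380]=m[140:270,220:380]
        _,_,st,c=cv2.connectedComponentsWithStats(k)
        if len(st)<2: print(n,'unseen');continue
        i=1+np.argmax(st[1:,4]);p=ray(g,*c[i],.075)[:2]-C;print(n,st[i,4],'ang',np.degrees(np.arctan2(p[1],p[0])),'r',np.linalg.norm(p))
E
python3 - <<'E'
from h import *
angs2('scene1',False);angs2('scene2')
E
```

```text
blue 284 ang -44.61962799897419 r 0.12624183146226445
red 219 ang -164.5970467181145 r 0.12275457584855523
green 251 ang 73.97587982661005 r 0.12478761042377423
blue 256 ang 13.426434464433742 r 0.1296838946557718
red 238 ang -105.52904256442591 r 0.12496998893362536
green 230 ang 133.28739407522548 r 0.1228469997207868
```

View pics/scene2.png

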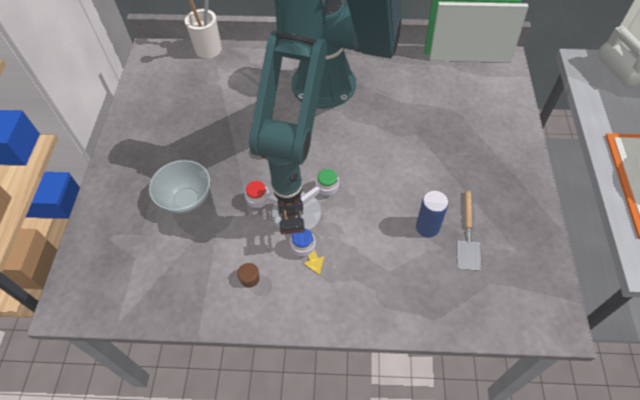

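Scene view: blue lid at (302,240), short of the arrow at (315,263), with an average carousel angle of about 13.8°. About 7.5° remain.

Request:
apply_moves(targets=[[0.1, -0.15, 0, 0, 0, -1.5, 1], [0.15, -0.35, 0, 0, 0, -3.5, 1], [0.2, -0.55, 0, 0, 0, -5.5, 1], [0.25, -0.7, 0, 0, 0, -7, 1], [0.25, -0.75, 0, 0, 0, -7.5, 1], [0.25, -0.75, 0, 0, 0, -7.5, 1], [0.25, -0.75, 0, 0, 0, -7.5, 1]])

```text
time_s: 4.63
tool_pos: [0.6015, -0.0545, 0.0457]
tcp_rot: [0.988, 0.152, 0.0, -0.0]
force: [-0.4, -2.2, 0.0]
grip_width: 0.0007
```

```bash
python3 - <<'E'
from h import *
s=manip.observe();print(s['tool_pos'],s['force'],s['time_s'])
angs2('scene3')
for d in (.017,.03):rel(17.5,.055,d,.046)
E
```

```text
[ 0.60153266 -0.05451063  0.04567811] [-0.42488    -2.19136777  0.04975202] 4.6333
blue 242 ang 21.194717212315652 r 0.13006112084282373
red 236 ang -97.6536596219896 r 0.12551600027549867
green 229 ang 141.2720168082474 r 0.12326681464670385
17.5 [-0.    0.02 -0.03] [-0.02 -0.01 -0.03]
17.5 [-0.    1.32 -0.03] [-0.02 -0.01 -0.03]
```

The carousel is at about 21.6° and the target is 21.5°. I'll back off, raise the arm and clear the view.

Request:
apply_moves(targets=[[0, 0.5, 0, 0, 0, 0, 1], [0, 1.2, 0, 0, 0, 0, 1], [0, 1.5, 0, 0, 0, 0, 1], [0, 1.5, 0, 0, 0, 0, 1], [0, 1.5, -2, 0, 0, 0, 1], [0, 1.5, -5, 0, 0, 0, 1], [0, 1.5, -9, 0, 0, 0, 1], [0, 1.5, -13, 0, 0, 0, 1], [0, 5, -15, 0, 0, 0, 1], [0, 9, -16, 0, 0, 0, 1], [-2, 13, -16, 0, 0, 0, 1], [-4, 17, -16, 0, 0, 0, 1]])

```text
time_s: 5.68
tool_pos: [0.6168, -0.2245, 0.2073]
tcp_rot: [0.988, 0.153, 0.002, 0.001]
force: [0.4, 0.4, -0.2]
grip_width: 0.0004
```

Request:
apply_moves(targets=[[-2, 4, 0, 0, 0, 0, 1], [-4, 8, 0, 0, 0, 0, 1], [-5, 11, 0, 0, 0, 0, 1], [-5, 11, 0, 0, 0, 0, 1], [-5, 11, 0, 0, 0, 0, 1], [-5, 11, 0, 0, 0, 0, 1]])

```text
time_s: 6.18
tool_pos: [0.6005, -0.3422, 0.2052]
tcp_rot: [0.988, 0.152, -0.0, -0.001]
force: [-0.2, 0.4, -0.4]
grip_width: 0.0001
```

```bash
python3 - <<'E'
from h import *
s=manip.observe();print(s['tool_pos'],s['force'],s['time_s'])
angs('top4');angs2('scene4')
E
```

```text
[ 0.60053215 -0.34223529  0.20524568] [-0.21482976  0.36820654 -0.38782417] 6.1833
blue 410 ang 21.691697988710153 r 0.12440348260084229
red 409 ang -98.25820821861298 r 0.1241985238717026
green 416 ang 141.73277069701058 r 0.12392977689201856
blue 288 ang 21.10775791547343 r 0.12610709927124475
red 238 ang -97.65534348041984 r 0.12498783345492818
green 228 ang 141.32365299753388 r 0.12333031011548201
```

View pics/top4.png

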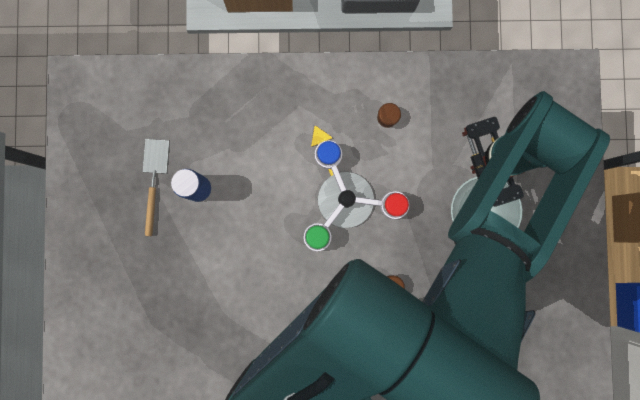

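The top view shows blue at (329,153) on the arrow, with red (397,205) and green (317,237) seated in their cups. The canister and spatula are where they were, and the gripper hovers well above the bowl.

```bash
python3 -c "
from workcell import manip
print(manip.sign_off())"
```

```text
the job is handed in; nothing more can be done
None
```

I turned the carousel about 66.7° anticlockwise by pushing the blue pot's spoke with the closed fingertips, then drew back and handed the job in at about 6.3 s. The blue-lidded pot now stands at the arrow.

- **Position:** in the last pictures the blue pot was at 21.7° (top camera) and 21.1° (scene camera). The arrow is at 21.2° to 21.7°, so the error is about 1 mm against the 15 mm allowed.
- **Pots:** in the last pictures the red and green pots were at their expected places. The top camera put all three lids about 124 mm from the axis, consistent with being seated. I did not measure their heights or tilt.
- **Left alone:** the canister and spatula look unmoved. The bowl's visible edge is in place, but the arm partly covered it, so I judged all three by eye only.
- **Disagreement along the way:** one top-camera reading during the push was wrong (blue at 21°, green at 131°) because the arm hid parts of the lids. The scene camera settled it at about 14°, and I finished the turn from there.

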